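# Point out the missing eyecup for the bench record

### The arm

A 7-joint arm with a two-finger parallel gripper is mounted at the origin on the work surface. World frame = base frame: x ahead of the robot, y to its left, z up, the work surface at z = 0. Lengths are in m, angles in degrees, forces in N, time in s.
With the tool pointing down it reaches from about 0.425 to 0.875 m from the base axis. Payload 4.7 kg.
Tool frame: the origin (TCP) lies between the finger pads, 19 mm behind the fingertips; this is the grasp point; z points along the fingers, y is the line along which they close (so a half turn about z gives the same grasp; the last joint's range is limited). The gripper opens to 85 mm and grips with 20 to 120 N. Pads are 22 mm wide; open, the fingers measure 114 mm over their backs; the gripper's body (76 mm by 85 mm) begins 54 mm behind the grasp point. The pads swing forward as they close: fully open they stand 13 mm farther back than shut.
Start: joints at [72.256, 18.392, -4.016, 83.108, 1.295, 78.541, -3.26], TCP at [0.207, -0.616, 0.25] pointing down, gripper open.
Joint ranges: [-163.93, 163.93], [-17.29, 119.83], [-79.2, 71.16], [3.27, 140.29], [-89.18, 269.18], [5.43, 117.66], [-154.24, 154.24]. Speed limits (degrees/s): [147.25, 147.25, 180, 180, 180, 180, 180].

### API

Orientations are given as [roll, pitch, yaw] about the fixed x, y, z axes, in that order (R = Rz(yaw) Ry(pitch) Rx(roll)).
In Python, from station import readout, imaging, ctrl, spotter gives the robot as it stands.
- The arm moves only by the tool carry_out, never from a script. Its argument "increments" is a list of rows, each a list of 5 numbers: the shift along the tool's x, y, z normalised to -1 to 1, where 1 is 400 mm, then the turn about the tool's z normalised to -1 to 1, where 1 is 360 degrees, then the opening, from -1 (shut) to 1 (fully open). A call has 1 to 10 rows; each row is the pose to reach, as a shift and turn from the pose commanded when the call began, along the tool's axes at that moment, turning the shorter way round; what a row does not reach only later rows make up. A row lasts 1/10 s, in which the tool goes at most 50 mm and 8.59 degrees, less where a joint would pass 70% of its speed; a pose out of reach is approached as far as the arm can. A call with a number of a shift or a turn outside -1 to 1 is refused whole. A call with a gripper value outside its range is refused whole. The fingers move at their own pace and stop on an object; the grip force is fixed at half the most. Time passes only in rows, so rows that repeat a pose let the fingers close. It gives the time, the measured TCP pose, the force, the opening and the grip force at its end, in the units of the state.
- readout.read_state(): the state, without advancing time (a new reading comes with each control period).
- imaging.snapshot(name): name is "scene" or "side" or "wrist"; returns (picture, depth): 480x640x3 uint8, red, green, blue; 480x640 float32, m along the optical axis (not along the pixel's ray), 0 where there is no reading.
- imaging.camera_info(name): a dict with "K" (3x3 intrinsics, pixels), "T" (4x4, takes a point from camera to world coordinates). Camera axes: x right, y down, z forward; pixel columns grow to the right and rows downward; lengths in m; the calibration is good to about 2 mm. A picture is of the moment at which its call begins: read the wrist's pose just before it. camera_info takes no time and is no camera call; for the wrist camera it gives the pose at the moment of the call.
- ctrl.finish_job(): hands the job in; it is judged then, once.
Trained networks look in the newest picture that a camera, given by its name, has taken for a name from the list of things; names that differ only in an ending like _2 or _b are one class to them, and where a whole thing is asked for, a point or a joint stands for the part that bears it (a point fixed in the world has none). Each returns a list of dicts, best first, with "p" (0 to 1); they miss things now and then, are a little off and sometimes report something else, mostly with a low value. They report only what shows in the picture. A call takes as long as a camera call. They do not tell look-alikes from the thing itself.
- spotter.recognise(camera, query): "at" ([row, column] as shares, 0 to 1, of the picture: columns of its width, rows of its height, amid what is visible of it).
- spotter.trace(camera, query): "mask" (480x640 bool, what is visible of it) and "at" ([row, column] as shares, 0 to 1, of the picture: columns of its width, rows of its height, amid what is visible of it).
The state is a dict: "time": time; "joint_pos": joint angles; "qvel": joint speeds; "tau": joint torques, N m; "eef_pos": TCP position; "orientation": TCP orientation; "ft_force": force on the tool from outside, world axes, zero at the start; "ft_torque": the same for the moment, N m; "grip_width": opening from 0.0 (shut) to 1.0 (fully open); "grip_force": force on a finger pad.
Only numpy, scipy, OpenCV 4.12 (cv2) and the standard library are available. Lean on these libraries where they do the work, as an engineer would, in place of code of your own. Each camera call takes 0.05 s, during which the arm holds its last target. There are 200 camera calls.

### The job

One of the four optic housings in the clear tray has lost its eyecup: show the bench camera by pointing straight down at its bare eyepiece seat, the fingertips just above it without touching, for at least two seconds, and then in the same way, again for at least two seconds, at the spare eyecup (the tall rubber ring) in the orange organiser. Then press the large push button all the way down to log it, let it come back up and finish with the hand clear. Pick nothing up, do not touch or shift the housings, the tray, the organiser, its parts, the screwdriver or the bottle, do not press the small button, and do not bring the fingertips down low over any other housing or part.

Things in the scene. Friction and masses are not known exactly. Their poses are not given: they have to be found in the camera images.
- housing_bare: the optic housing that lacks its eyecup, loose, standing upright in the tray: a black rounded block 84 mm (its x) by 46 mm (its y), 112 mm tall, 250 g; on its top, at x = -20 mm, a bare round stub 26 mm in diameter and 8 mm tall with a pale lens in its end, and at x = +20 mm a low round bore rim, 41 mm, 4 mm tall. Origin: centre of its underside; x from stub to bore, z up
- housing_bare_seat (a point): centre of the top of that bare stub (eyepiece seat), 120 mm above the housing's underside; z up. Its neighbours' eyecups stand about 64 mm to the side and 14 mm higher
- housing_a: one of the three complete optic housings, loose: same black block and stub as housing_bare, but with a rubber eyecup ring (40 mm outside, 28 mm inside, 22 mm tall) over the stub. Origin: centre of its underside; x, z as housing_bare
- housing_a_seat (a point): centre of the top rim of the eyecup on that housing, 134 mm above the housing's underside and 20 mm towards -x from its middle; z up
- housing_b: one of the three complete optic housings, loose: same black block and stub as housing_bare, but with a rubber eyecup ring (40 mm outside, 28 mm inside, 22 mm tall) over the stub. Origin: centre of its underside; x, z as housing_bare
- housing_b_seat (a point): centre of the top rim of the eyecup on that housing, 134 mm above the housing's underside and 20 mm towards -x from its middle; z up
- housing_c: one of the three complete optic housings, loose: same black block and stub as housing_bare, but with a rubber eyecup ring (40 mm outside, 28 mm inside, 22 mm tall) over the stub. Origin: centre of its underside; x, z as housing_bare
- housing_c_seat (a point): centre of the top rim of the eyecup on that housing, 134 mm above the housing's underside and 20 mm towards -x from its middle; z up
- tray: clear plastic tray, fixed, 150 mm (x) by 276 mm (y), walls 60 mm high and 4 mm thick, floor 4 mm; the four housings stand in it in a row along its y, 64 mm apart, their eyepiece ends towards its -x. Origin: centre of its underside
- organiser: orange open parts organiser, fixed, 220 mm (x) by 150 mm (y), walls 32 mm high and 3 mm thick, floor 3 mm, 3 by 2 compartments about 70 mm square. Origin: centre of its underside
- spare_eyecup: the spare eyecup, loose in a compartment: a tall black rubber ring, 40 mm outside, 28 mm inside, 22 mm tall, 20 g, lying flat. Origin: centre of its underside
- spare_eyecup_top (a point): centre of the spare eyecup's top rim, 22 mm above its underside; z up
- lens_cap: a solid black rubber disc, 42 mm diameter, 9 mm tall, loose in a compartment. Origin: centre of its underside
- flat_ring: a flat black rubber ring, 46 mm outside, 36 mm inside, only 5 mm tall, loose in a compartment. Origin: centre of its underside
- focus_knob: a stepped black rubber knob, 28 mm diameter at the foot, 18 mm above, 26 mm tall, loose in a compartment. Origin: centre of its underside
- large_button (a joint): travel of that black push button in m: 0 up, 0.006 fully down; cap 44 mm diameter standing 10 mm out of its grey collar; spring, 1.5 N to start moving, 5 N at full travel, comes back up by itself
- large_button_top (a point): centre of the top of the large button's cap, 62 mm above the bench when up, on a fixed aluminium box 72 mm square and 40 mm high; moves with the cap; z up
- small_button (a joint): travel of that black push button in m: 0 up, 0.006 fully down; cap 22 mm diameter standing 10 mm out of its grey collar; spring, 1.5 N to start moving, 5 N at full travel, comes back up by itself
- small_button_top (a point): centre of the top of the small button's cap, 62 mm above the bench when up, on a box like the other one
- screwdriver: a screwdriver lying on the bench beyond the tray. Origin: its underside, x along it
- dispenser: a white round dispenser bottle, 64 mm diameter, 120 mm tall, standing at the back of the bench. Origin: centre of its underside
Things that resemble listed ones, but are neither listed nor needed, are in the scene too. What is shaped like the part that bears small_button but blue, green or yellow is not meant.

How it is judged (in metres and radians):
On the way, in this order (a step that is already met when the one before it is completed fails the run):
1. point straight down at the bare seat (tool point within 18 mm sideways of its centre, 21 to 75 mm above it) for 2 s (horizontal distance between the grasp point and housing_bare_seat below 0.018 m and z of the grasp point in the frame of housing_bare_seat between 0.021 and 0.075 m and angle between the grasp point's own z axis and vertical above 2.7 rad), for 2 s.
2. point straight down at the spare eyecup (tool point within 18 mm sideways of its centre, 21 to 75 mm above its rim) for 2 s (horizontal distance between the grasp point and spare_eyecup_top below 0.018 m and z of the grasp point in the frame of spare_eyecup_top between 0.021 and 0.075 m and angle between the grasp point's own z axis and vertical above 2.7 rad), for 2 s.
3. press the large button down (at least 4.5 of its 6 mm) (value of joint large_button above 0.0045 m), for 0.05 s.
At the end, for the whole second after the job is handed in: both buttons are up (within 1.5 mm); the four housings stand upright (within 0.1 rad) and they and the four parts in the organiser lie within 8 mm of where they began; the screwdriver and the dispenser within 15 mm (distance of each of housing_bare, housing_a, housing_b, housing_c, spare_eyecup, lens_cap, flat_ring, focus_knob from where it was at the start of the episode below 0.008 m and value of joint each of large_button, small_button below 0.0015 m and angle between each of housing_bare, housing_a, housing_b, housing_c's own z axis and vertical below 0.1 rad and distance of each of screwdriver, dispenser from where it was at the start of the episode below 0.015 m); the robot touches nothing.
It fails at once if the robot touches a housing, a part in the organiser, the tray or the organiser (contact force between any of the fingers, the arm and housing_bare above 0.5 N or contact force between any of the fingers, the arm and housing_a above 0.5 N or contact force between any of the fingers, the arm and housing_b above 0.5 N or contact force between any of the fingers, the arm and housing_c above 0.5 N or contact force between any of the fingers, the arm and spare_eyecup above 0.5 N or contact force between any of the fingers, the arm and lens_cap above 0.5 N or contact force between any of the fingers, the arm and flat_ring above 0.5 N or contact force between any of the fingers, the arm and focus_knob above 0.5 N or contact force between any of the fingers, the arm and tray above 0.5 N or contact force between any of the fingers, the arm and organiser above 0.5 N).
It fails at once if a housing or a part in the organiser is shifted or lifted by more than 10 mm (distance of any of housing_bare, housing_a, housing_b, housing_c, spare_eyecup, lens_cap, flat_ring, focus_knob from where it was at the start of the episode above 0.01 m).
It fails at once if the robot points at a wrong thing (within 15 mm sideways, less than 55 mm over an eyecup or 70 mm over a part's foot) ((horizontal distance between the grasp point and housing_a_seat below 0.015 m and z of the grasp point in the frame of housing_a_seat below 0.055 m) or (horizontal distance between the grasp point and housing_b_seat below 0.015 m and z of the grasp point in the frame of housing_b_seat below 0.055 m) or (horizontal distance between the grasp point and housing_c_seat below 0.015 m and z of the grasp point in the frame of housing_c_seat below 0.055 m) or (horizontal distance between the grasp point and lens_cap below 0.015 m and z of the grasp point in the frame of lens_cap below 0.07 m) or (horizontal distance between the grasp point and flat_ring below 0.015 m and z of the grasp point in the frame of flat_ring below 0.07 m) or (horizontal distance between the grasp point and focus_knob below 0.015 m and z of the grasp point in the frame of focus_knob below 0.07 m)).
It fails at once if the small button is pressed (value of joint small_button above 0.002 m).
It fails at once if the screwdriver or the dispenser is moved by more than 15 mm (distance of any of screwdriver, dispenser from where it was at the start of the episode above 0.015 m).
It also fails if it takes over 51 s, if anything falls off the work surface, if the arm or the gripper's body presses on something with over 40 N, if the wrist force passes 120 N, or if a joint passes its speed limit or range.

## Working session

There is one attempt and no reset: what is moved stays moved. The work goes in short steps, Python scripts to look and compute and a tool call to move; the robot and the scene stay as the last step left them, time stands still between calls to the robot, and variables do not carry over. Pictures are saved under pics/ and viewed, at most 10 in all, crops included, and the job is handed in when it is done.

Besides the shell and the picture viewer there is one more tool, called as name(argument=value, ...) on one line, values as JSON. carry_out: Moves the arm, as the interface text tells. Scaled input: -1 to 1 covers 400 mm each way for a shift and 360 degrees each way for a turn. Its arguments: {"type":"object","properties":{"increments":{"type":"array"}},"required":["increments"]}

```bash
mkdir -p pics; cat > h.py <<'E'
import numpy as np, cv2
from station import readout, imaging, ctrl, spotter
def snap(n):
    p,d=imaging.snapshot(n); return p,d,imaging.camera_info(n)
def save(p,f): cv2.imwrite('pics/'+f,cv2.cvtColor(p,cv2.COLOR_RGB2BGR))
def world(d,c,r,col):
    z=d[int(r),int(col)]; K,T=np.array(c['K']),np.array(c['T'])
    return (T@np.append(np.linalg.inv(K)@[col,r,1]*z,1))[:3]
def cloud(d,c):
    K,T=np.array(c['K']),np.array(c['T']); v,u=np.mgrid[:480,:640]
    P=np.stack([(u-K[0,2])/K[0,0]*d,(v-K[1,2])/K[1,1]*d,d],-1)
    return P@T[:3,:3].T+T[:3,3]
E
python3 - <<'E'
from h import *
s=readout.read_state();print(s['time'],s['eef_pos'],s['orientation'],s['grip_width'])
for n in('scene','side'):
    p,d,c=snap(n); save(p,n+'0.png'); np.savez(n+'0.npz',p=p,d=d,**{k:np.array(c[k]) for k in 'KT'})
    print(n,np.round(c['T'],3).tolist())
    for q in('housing_bare','housing_bare_seat','spare_eyecup','lens_cap','flat_ring','focus_knob','large_button','small_button','organiser','tray','screwdriver','dispenser'):
        for r in spotter.recognise(n,q)[:5]:
            a=np.array(r['at'])*[480,640]; print(q,round(r['p'],2),a.astype(int),np.round(world(d,c,*a),3))
E
```

```text
0.0 [ 0.20661972 -0.61574861  0.24893111] [-1.79890745e+02  4.28934809e-03  1.85550760e+01] 0.998058697739678
scene [[0.86, 0.359, -0.364, 0.937], [0.511, -0.596, 0.62, -0.722], [0.006, -0.719, -0.695, 0.842], [0.0, 0.0, 0.0, 1.0]]
housing_bare 0.62 [209 368] [0.585 0.101 0.098]
housing_bare_seat 0.71 [208 368] [0.583 0.102 0.099]
spare_eyecup 0.7 [284 341] [ 0.603 -0.055  0.   ]
spare_eyecup 0.68 [188 378] [0.577 0.168 0.114]
spare_eyecup 0.68 [379 261] [ 0.615 -0.372  0.062]
spare_eyecup 0.54 [286 265] [ 0.463 -0.152  0.005]
lens_cap 0.8 [298 294] [ 0.54  -0.151  0.009]
flat_ring 0.7 [329 214] [ 0.474 -0.331  0.061]
flat_ring 0.44 [188 378] [0.576 0.167 0.114]
flat_ring 0.41 [281 342] [ 0.6   -0.047  0.   ]
flat_ring 0.29 [297 293] [ 0.535 -0.15   0.008]
focus_knob 0.6 [278 313] [ 0.546 -0.085  0.015]
large_button 0.56 [327 214] [ 0.472 -0.327  0.061]
small_button 0.64 [353 143] [ 0.396 -0.439  0.059]
small_button 0.56 [237 222] [ 0.323 -0.12   0.061]
small_button 0.51 [187 379] [0.577 0.17  0.115]
small_button 0.39 [280 170] [ 0.314 -0.279  0.061]
organiser 0.77 [287 303] [ 0.543 
[... 553 characters left out ...]
[ 0.471 -0.176  0.005]
focus_knob 0.63 [371 299] [0.579 0.267 0.116]
large_button 0.67 [200 352] [ 0.477 -0.326  0.06 ]
large_button 0.18 [407 281] [0.616 0.272 0.002]
small_button 0.55 [207 262] [ 0.731 -0.364 -0.   ]
small_button 0.49 [178 382] [ 0.389 -0.439  0.058]
small_button 0.48 [216 419] [ 0.302 -0.271  0.056]
small_button 0.47 [258 418] [ 0.32  -0.113  0.051]
small_button 0.42 [190 306] [ 0.604 -0.367  0.062]
organiser 0.63 [266 327] [ 0.538 -0.116  0.013]
organiser 0.48 [344 314] [0.556 0.205 0.114]
tray 0.92 [406 282] [0.614 0.271 0.005]
screwdriver 0.95 [327 230] [0.742 0.094 0.024]
screwdriver 0.71 [200 353] [ 0.474 -0.322  0.065]
dispenser 0.79 [255 232] [ 0.763 -0.082  0.071]
```

View pics/scene0.png

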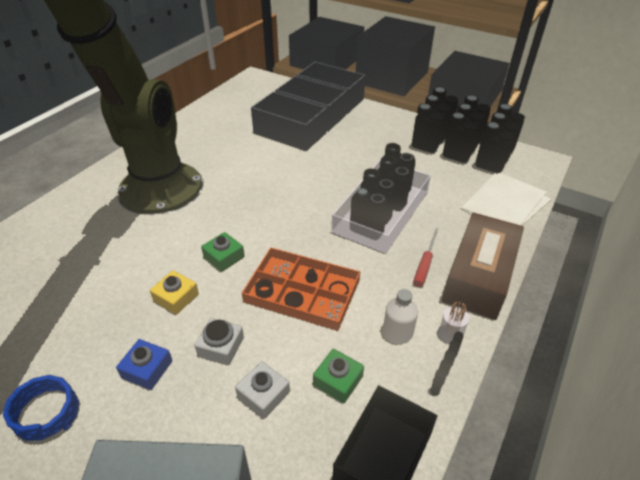

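View pics/side0.png

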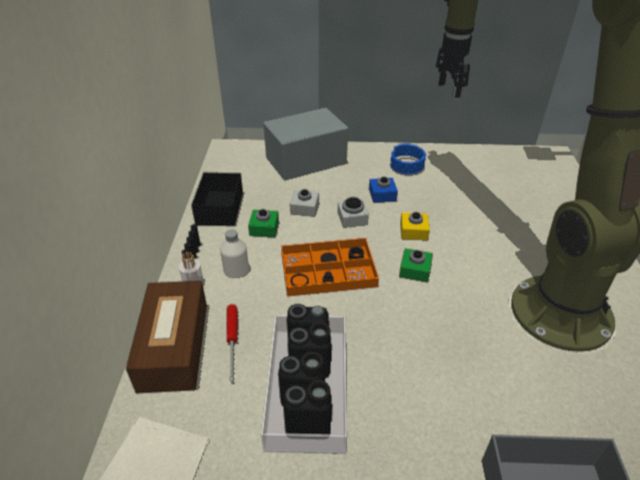

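The scene view shows the tray at (205,385), the organiser at (287,303) and the large button at (330,217). The tall ring is at (288,264), the cap at (298,294), the flat ring at (286,341) and the knob at (277,312). The side view shows eyepiece stubs on the right of each housing. Next is a close crop of the housings and parts.

```bash
python3 - <<'E'
import cv2,numpy as np
a=cv2.imread('pics/side0.png')[295:445,255:355]; b=cv2.imread('pics/scene0.png')[135:245,325:435]
c=cv2.imread('pics/side0.png')[235:297,275:385]
f=lambda i,w,h:cv2.convertScaleAbs(cv2.resize(i,(w,h),interpolation=cv2.INTER_CUBIC),alpha=1.5,beta=15)
cv2.imwrite('pics/crop1.png',np.hstack([f(a,400,600),np.vstack([f(b,400,370),f(c,400,230)])]))
E
```

```text
(no output)
```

View pics/crop1.png

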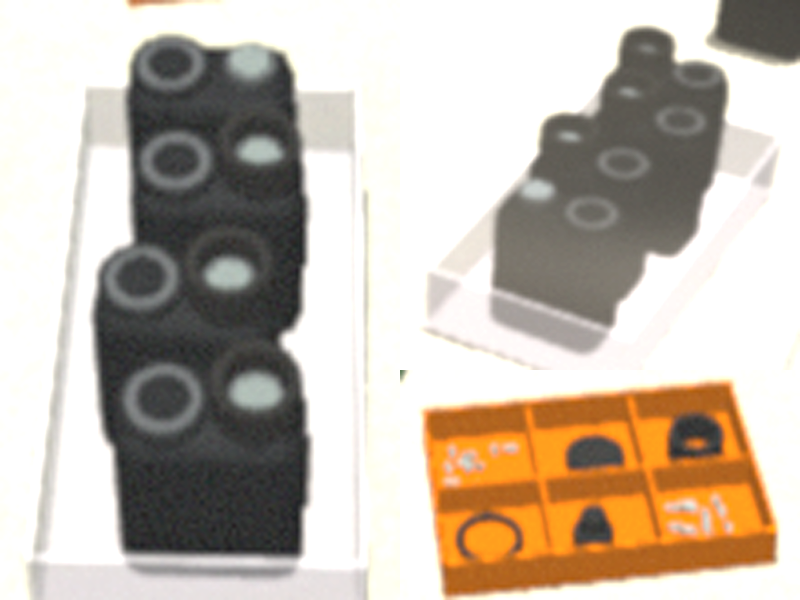

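The crop shows the bare stub on the housing nearest the organiser, at side (row 310, col 317) and scene (191, 363); the other three have raised cups. The tall ring is at scene (287,264) and side (252,356). The other parts in the organiser are the cap, flat ring, knob and screws. I'll measure both from the two views.

```bash
python3 - <<'E'
from h import *
D={n:np.load(n+'0.npz') for n in('scene','side')}
def tri(ps,pd):
    P=[D[n]['K']@np.linalg.inv(D[n]['T'])[:3] for n in('scene','side')]
    X=cv2.triangulatePoints(*P,np.array(ps,float).reshape(2,1),np.array(pd,float).reshape(2,1)); return (X[:3]/X[3]).ravel()
print('stub tri',tri((362.7,191.5),(317.5,310.5)),'big',tri((217,330),(352,204)))
for n in D:
    d=D[n]['d'];c=D[n];W=cloud(d,c);p=D[n]['p'].astype(int)
    uv=dict(stub={'scene':(362.7,191.5),'side':(317.5,310.5)},)['stub'][n]
    print(n,'stub',world(d,c,uv[1],uv[0]))
    dark=p.max(2)<75
    def st(nm,x,y,r,z0,z1,m=dark):
        k=m&(abs(W[...,0]-x)<r)&(abs(W[...,1]-y)<r)&(W[...,2]>z0)&(W[...,2]<z1)
        q=W[k]; print(n,nm,k.sum(),'mean',q.mean(0).round(4),'lo',np.percentile(q,2,0).round(3),'hi',np.percentile(q,98,0).round(3))
    st('ring',.462,-.165,.035,-.01,.05)
    st('ringtop',.462,-.165,.035,.017,.05)
    st('cap',.543,-.157,.03,-.01,.05)
    st('knob',.55,-.09,.03,-.01,.05)
    st('big',.474,-.327,.03,.053,.08)
    st('bigall',.474,-.327,.05,.037,.08,dark|True)
    pale=(p.min(2)>110)
    st('pale',.565,.085,.03,.1,.15,pale)
    st('hous',.57,.09,.06,.095,.15)
E
```

```text
stub tri [0.55330041 0.12702157 0.12223178] big [ 0.4762355  -0.32406936  0.05170323]
scene stub [0.55587137 0.12330021 0.12540377]
scene ring 163 mean [ 0.4702 -0.1667  0.0187] lo [ 0.454 -0.184  0.009] hi [ 0.488 -0.149  0.026]
scene ringtop 100 mean [ 0.4697 -0.1663  0.0221] lo [ 0.453 -0.184  0.017] hi [ 0.489 -0.149  0.026]
scene cap 167 mean [ 0.5394 -0.1546  0.0113] lo [ 0.523 -0.171  0.008] hi [ 0.556 -0.138  0.014]
scene knob 85 mean [ 0.5406 -0.0845  0.02  ] lo [ 0.53  -0.092  0.01 ] hi [ 0.548 -0.076  0.03 ]
scene big 322 mean [ 0.4791 -0.329   0.061 ] lo [ 0.459 -0.347  0.056] hi [ 0.497 -0.31   0.064]
scene bigall 1067 mean [ 0.4839 -0.3327  0.0498] lo [ 0.445 -0.363  0.037] hi [ 0.513 -0.292  0.063]<stdin>:14: RuntimeWarning: Mean of empty slice.
  ret = um.true_divide(
Traceback (most recent call last):
IndexError: index -1 is out of bounds for axis 0 with size 0
```

Stub at about (0.555, 0.125, 0.124), ring at about (0.470, -0.167, top 0.025), large button at about (0.478, -0.328, 0.061). All three match the given heights and are within reach. I'm moving high and shutting the fingers on the way, to a point above the stub.

carry_out(increments=[[0.07,-0.07,0,0,-1],[0.15,-0.16,0,0,-1],[0.23,-0.24,0,0,-1],[0.31,-0.33,0,0,-1],[0.39,-0.41,0,0,-1],[0.47,-0.49,0,0,-1],[0.55,-0.58,0,0,-1],[0.63,-0.66,0,0,-1],[0.7,-0.73,0,0,-1],[0.7,-0.73,0,0,-1]])

```text
time: 2.3
eef_pos: [0.3823, -0.2448, 0.2507]
orientation: [180.0, -0.1, 19.1]
ft_force: [-0.3, 0.1, 1.1]
grip_width: 0.001
grip_force: 0.0
```

carry_out(increments=[[0.08,-0.08,0,0,-1],[0.16,-0.16,0,0,-1],[0.24,-0.25,0,0,-1],[0.31,-0.33,0,0,-1],[0.39,-0.41,0,0,-1],[0.47,-0.49,0,0,-1],[0.55,-0.58,0,0,-1],[0.6,-0.63,0,0,-1],[0.6,-0.63,0,0,-1],[0.6,-0.63,0,0,-1]])

```text
time: 3.3
eef_pos: [0.5267, 0.0646, 0.2497]
orientation: [180.0, 0.0, 18.6]
ft_force: [0.2, -0.1, 0.2]
grip_width: -0.0
grip_force: 0.0
```

```bash
python3 - <<'E'
from h import *
p,d,c=snap('wrist'); save(p,'w1.png'); s=readout.read_state(); print(s['time'],s['eef_pos'],s['orientation'],s['grip_width'])
np.savez('w1.npz',p=p,d=d,**{k:np.array(c[k]) for k in 'KT'})
print(np.round(c['T'],3).tolist())
D=np.load('side0.npz');W=cloud(D['d'],D)
print('side stub',W[310,317],W[311,318])
W=W.reshape(-1,3);q=D['p'].reshape(-1,3).max(1)<75
for nm,x,y,r,z0,z1 in(('ring',.47,-.166,.035,.017,.05),('big',.478,-.328,.03,.053,.08)):
    k=q&(abs(W[:,0]-x)<r)&(abs(W[:,1]-y)<r)&(W[:,2]>z0)&(W[:,2]<z1); print(nm,k.sum(),W[k].mean(0),W[k].min(0),W[k].max(0))
E
```

```text
3.35 [0.52659016 0.06346619 0.24970747] [1.79962099e+02 5.59152184e-02 1.84812827e+01] 0.0014548915503779806
[[0.318, -0.899, -0.3, 0.604], [-0.948, -0.302, -0.101, 0.091], [0.0, 0.316, -0.949, 0.373], [0.0, 0.0, 0.0, 1.0]]
side stub [0.55361151 0.12618869 0.1230891 ] [0.55151665 0.12891171 0.12328108]
ring 81 [ 0.46921447 -0.15945361  0.02248452] [ 0.45307366 -0.18122731  0.01719602] [ 0.48565679 -0.14026787  0.02690243]
big 131 [ 0.47637936 -0.31753987  0.06040452] [ 0.45663221 -0.3408415   0.05316717] [ 0.49716372 -0.30153717  0.06565198]
```

View pics/w1.png

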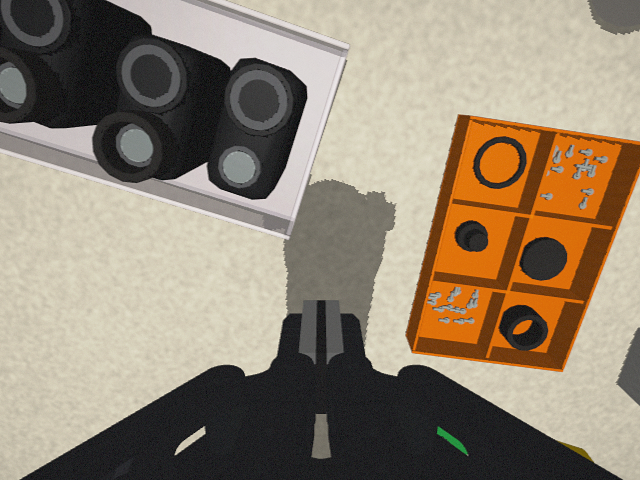

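The wrist view confirms the choices: the bare stub is at (row 168, col 239) on the end housing, and its neighbours have cups. The tall ring is at (327,524), with the cap, knob and flat ring in other compartments. I'll refine both positions from this view.

```bash
python3 - <<'E'
from h import *
D=np.load('w1.npz');W=cloud(D['d'],D);print('stub',W[163:174,234:245].reshape(-1,3).mean(0))
k=(D['p'].max(2)<75);k[:290]=0;k[360:]=0;k[:,:490]=0;k[:,560:]=0
q=W[k&(W[...,2]>.018)&(W[...,2]<.035)];print('ring',len(q),(q.min(0)+q.max(0))/2,q.min(0),q.max(0))
c=np.array([W[163:174,234:245,0].mean(),W[163:174,234:245,1].mean()])
s=readout.read_state();y=np.radians(s['orientation'][2])
for g in(c,np.array([.470,-.163]),):
    w=g-s['eef_pos'][:2];print(g,(w@[np.cos(y),np.sin(y)])/.4,(w@[np.sin(y),-np.cos(y)])/.4)
E
```

```text
stub [0.5522103  0.1245363  0.12426632]
ring 854 [ 0.4674244  -0.16298141  0.02273161] [ 0.44793502 -0.18324517  0.0180285 ] [ 0.48691378 -0.14271764  0.02743472]
[0.5522103 0.1245363] 0.10914437414623834 -0.12449774881595183
[ 0.47  -0.163] -0.3136506633707954 0.4921198033714625
```

carry_out(increments=[[0.06,-0.07,0,0,-1],[0.11,-0.125,0,0,-1],[0.11,-0.125,0.03,0,-1],[0.11,-0.125,0.08,0,-1],[0.11,-0.125,0.13,0,-1],[0.11,-0.125,0.17,0,-1],[0.11,-0.125,0.19,0,-1],[0.11,-0.125,0.195,0,-1],[0.11,-0.125,0.195,0,-1],[0.11,-0.125,0.195,0,-1]])

```text
time: 4.35
eef_pos: [0.553, 0.1264, 0.1729]
orientation: [180.0, -0.1, 18.5]
ft_force: [-0.6, -0.1, -0.5]
grip_width: 0.0
grip_force: 0.0
```

carry_out(increments=[[0,0,0,0,-1],[0,0,0,0,-1],[0,0,0,0,-1],[0,0,0,0,-1],[0,0,0,0,-1],[0,0,0,0,-1],[0,0,0,0,-1],[0,0,0,0,-1],[0,0,0,0,-1],[0,0,0,0,-1]])

```text
time: 5.35
eef_pos: [0.5525, 0.1263, 0.172]
orientation: [180.0, 0.0, 18.6]
ft_force: [0.1, 0.3, 0.0]
grip_width: 0.002
grip_force: 0.0
```

carry_out(increments=[[0,0,0,0,-1],[0,0,0,0,-1],[0,0,0,0,-1],[0,0,0,0,-1],[0,0,0,0,-1],[0,0,0,0,-1],[0,0,0,0,-1],[0,0,0,0,-1],[0,0,0,0,-1],[0,0,0,0,-1]])

```text
time: 6.35
eef_pos: [0.5525, 0.1263, 0.172]
orientation: [180.0, 0.0, 18.6]
ft_force: [-0.0, 0.2, 0.2]
grip_width: 0.001
grip_force: 0.0
```

carry_out(increments=[[0,0,0,0,-1],[0,0,0,0,-1],[0,0,0,0,-1],[0,0,0,0,-1],[0,0,0,0,-1],[0,0,0,0,-1],[0,0,0,0,-1],[0,0,0,0,-1],[0,0,0,0,-1],[0,0,0,0,-1]])

```text
time: 7.35
eef_pos: [0.5525, 0.1263, 0.172]
orientation: [180.0, -0.0, 18.6]
ft_force: [0.7, -0.1, -0.3]
grip_width: -0.001
grip_force: 0.0
```

Held for 3 s over the stub. Next: up, across to the spare eyecup, then down.

carry_out(increments=[[0,0,-0.08,0,-1],[0,0,-0.18,0,-1],[-0.06,0.09,-0.195,0,-1],[-0.12,0.18,-0.195,0,-1],[-0.19,0.28,-0.195,0,-1],[-0.25,0.37,-0.195,0,-1],[-0.32,0.47,-0.195,0,-1],[-0.38,0.56,-0.195,0,-1],[-0.428,0.622,-0.195,0,-1],[-0.428,0.622,-0.195,0,-1]])

```text
time: 8.35
eef_pos: [0.4672, -0.1696, 0.2498]
orientation: [179.9, 0.1, 18.0]
ft_force: [-0.4, 0.8, 0.0]
grip_width: 0.003
grip_force: 0.0
```

carry_out(increments=[[0,0,0.05,0,-1],[0,0,0.13,0,-1],[0,0,0.21,0,-1],[0,0,0.28,0,-1],[0,0,0.33,0,-1],[0,0,0.37,0,-1],[0,0,0.4,0,-1],[0,0,0.42,0,-1],[0,0,0.43,0,-1],[0,0,0.43,0,-1]])

```text
time: 9.35
eef_pos: [0.4694, -0.1638, 0.0779]
orientation: [-180.0, 0.0, 18.6]
ft_force: [0.6, 0.5, 0.2]
grip_width: -0.0
grip_force: 0.0
```

carry_out(increments=[[0,0,0,0,-1],[0,0,0,0,-1],[0,0,0,0,-1],[0,0,0,0,-1],[0,0,0,0,-1],[0,0,0,0,-1],[0,0,0,0,-1],[0,0,0,0,-1],[0,0,0,0,-1],[0,0,0,0,-1]])

```text
time: 10.35
eef_pos: [0.4693, -0.164, 0.078]
orientation: [180.0, 0.0, 18.6]
ft_force: [0.5, 0.6, 0.5]
grip_width: 0.005
grip_force: 0.0
```

carry_out(increments=[[0,0,0,0,-1],[0,0,0,0,-1],[0,0,0,0,-1],[0,0,0,0,-1],[0,0,0,0,-1],[0,0,0,0,-1],[0,0,0,0,-1],[0,0,0,0,-1],[0,0,0,0,-1],[0,0,0,0,-1]])

```text
time: 11.35
eef_pos: [0.4693, -0.164, 0.078]
orientation: [180.0, 0.0, 18.6]
ft_force: [0.3, -0.4, 0.6]
grip_width: -0.0
grip_force: 0.0
```

carry_out(increments=[[0,0,0,0,-1],[0,0,0,0,-1],[0,0,0,0,-1],[0,0,0,0,-1],[0,0,0,0,-1],[0,0,0,0,-1],[0,0,0,0,-1],[0,0,0,0,-1],[0,0,0,0,-1],[0,0,0,0,-1]])

```text
time: 12.35
eef_pos: [0.4693, -0.164, 0.078]
orientation: [180.0, 0.0, 18.6]
ft_force: [0.1, -0.1, -0.4]
grip_width: 0.0
grip_force: 0.0
```

carry_out(increments=[[0,0,-0.08,0,-1],[0,0,-0.18,0,-1],[0,0,-0.2,0,-1],[-0.02,0.08,-0.2,0,-1],[-0.05,0.18,-0.2,0,-1],[-0.08,0.27,-0.2,0,-1],[-0.1,0.35,-0.2,0,-1],[-0.11,0.388,-0.2,0,-1],[-0.11,0.388,-0.2,0,-1],[-0.11,0.388,-0.2,0,-1]])

```text
time: 13.35
eef_pos: [0.4773, -0.3232, 0.1576]
orientation: [-179.9, -0.0, 18.6]
ft_force: [0.0, 0.8, 0.2]
grip_width: -0.001
grip_force: 0.0
```

```bash
python3 - <<'E'
from h import *
s=readout.read_state(); print(s['time'],s['eef_pos'])
p,d,c=snap('wrist'); save(p,'w2.png'); W=cloud(d,c)
k=(p.max(2)<75)&(abs(W[...,0]-.477)<.04)&(abs(W[...,1]+.325)<.04)&(W[...,2]>.055)&(W[...,2]<.07)
q=W[k]; print(len(q), q.min(0) if len(q) else 0,q.max(0) if len(q) else 0,q.mean(0) if len(q) else 0)
E
```

```text
13.35 [ 0.47731001 -0.3231527   0.15760508]
4368 [ 0.45414794 -0.34547114  0.05502031] [ 0.49706843 -0.30247543  0.06433146] [ 0.47696604 -0.32349183  0.06175248]
```

View pics/w2.png

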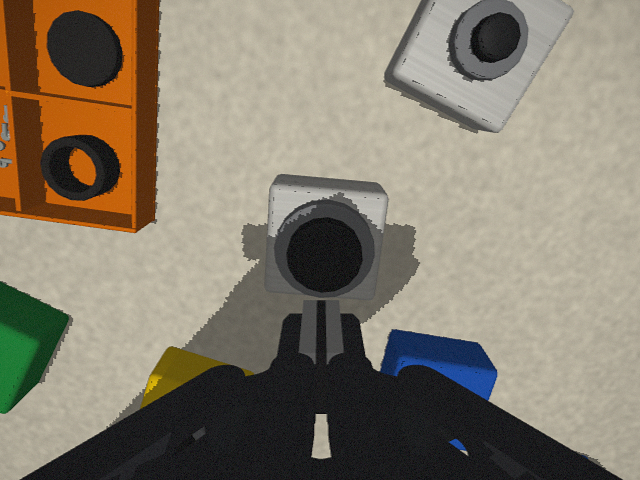

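The wrist view shows the large cap on the plain box at (255,325), centred under the fingers, with the small button well clear at (38,496). Pressing gently.

carry_out(increments=[[0,0,0.06,0,-1],[0,0,0.12,0,-1],[0,0,0.16,0,-1],[0,0,0.18,0,-1],[0,0,0.19,0,-1],[0,0,0.197,0,-1],[0,0,0.202,0,-1],[0,0,0.206,0,-1],[0,0,0.206,0,-1],[0,0,0.206,0,-1]])

```text
time: 14.4
eef_pos: [0.4776, -0.3249, 0.0763]
orientation: [180.0, -0.0, 18.6]
ft_force: [-0.2, 1.3, 3.8]
grip_width: -0.003
grip_force: 2.0
```

carry_out(increments=[[0,0,0.002,0,-1],[0,0,0.004,0,-1],[0,0,0.006,0,-1],[0,0,0.007,0,-1],[0,0,0.007,0,-1],[0,0,0.007,0,-1]])

```text
time: 15.0
eef_pos: [0.4776, -0.325, 0.0747]
orientation: [180.0, -0.0, 18.6]
ft_force: [-3.2, 4.5, 13.7]
grip_width: 0.003
grip_force: 7.1
```

The force of 13.7 N, well above the 5 N spring, shows the button is at its stop. Retreating now.

carry_out(increments=[[0,0,-0.02,0,-1],[0,0,-0.06,0,-1],[0,0,-0.14,0,-1],[0,0,-0.24,0,-1],[0,0,-0.34,0,-1],[0,0,-0.4,0,-1],[0,0,-0.4,0,-1],[0,0,-0.4,0,-1],[0,0,-0.4,0,-1],[0,0,-0.4,0,-1]])

```text
time: 16.0
eef_pos: [0.4762, -0.3249, 0.2313]
orientation: [-179.9, 0.1, 18.5]
ft_force: [-0.1, -1.0, 1.2]
grip_width: 0.001
grip_force: 0.0
```

```bash
python3 - <<'E'
from h import *
s=readout.read_state(); print(s['time'],s['eef_pos'],s['ft_force'])
p,d,c=snap('wrist'); W=cloud(d,c)
k=(p.max(2)<75)&(np.hypot(W[...,0]-.476,W[...,1]+.324)<.018)&(W[...,2]<.08)
print(np.median(W[k][:,2])); print(ctrl.finish_job())
E
```

```text
16.0 [ 0.47615704 -0.32494112  0.23126002] [-0.13695939 -1.00100927  1.23847006]
0.062022498888431754
the job is handed in; nothing more can be done
None
```

I pointed at the bare seat and then the spare eyecup for about 3 s each and pressed the large button to its stop. It came back up (cap measured at 62 mm), the hand is clear, and I handed the job in at about 16 s; no verdict was returned.

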